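# Load a ring rack into the curing box past its sprung gate

## Robot

A 6-joint arm with a two-finger parallel gripper is mounted at the origin on a cart in front of the work surface, level with it; the furniture and walls round the work are solid. World frame = base frame: x ahead of the robot, y to its left, z up, the work surface at z = 0. Lengths are in m, angles in rad, forces in N, time in s.
With the tool pointing down it reaches from about 0.3 to 0.825 m from the base axis. Payload 5.4 kg.
Tool frame: the origin (TCP) lies midway between the tips of the shut fingers; the grasp point (between the pads) lies 19 mm behind it; z points along the fingers, y is the direction in which the jaws open and shut (so a half turn about z gives the same grasp; the last joint's range is limited). The gripper opens to 92 mm and grips with 3 to 60 N. Pads are 20 mm wide; open, the fingers measure 128 mm over their backs; the gripper's body (75 mm by 189 mm) begins 69 mm behind the grasp point.
Start: joints at [0.978, 0.158, 1.597, -0, 1.386, -0.21], TCP at [0.215, 0.533, 0.215] pointing down, gripper open.
Joint ranges: [-2.91, 2.91], [-0.94, 2.29], [0.18, 2.7], [-1.29, 4.43], [0.17, 2.64], [-3, 3]. Speed limits (rad/s): [2.57, 2.57, 3.14, 3.14, 3.14, 3.14].

## Interface

Orientations are given as a 3x3 rotation matrix whose columns are the frame's x, y, z axes.
In Python, from cell import env gives the robot as it stands.
- The arm moves only by the shell command python3 -m pendant 'ROWS'. ROWS is JSON, one flat list of numbers, 7 for each row, row after row: the turn, a rotation vector about the tool's x, y, z in degrees, then the shift along the tool's x, y, z in m, then the closure, from 0 (fully open) to 1 (shut). In form: [wx, wy, wz, tx, ty, tz, fingers, wx, wy, wz, tx, ty, tz, fingers, ...]. A call has exactly 5 rows; each row is the pose to reach, as a shift and turn from the pose commanded when the call began, along the tool's axes at that moment; what a row does not reach only later rows make up. A row lasts 1/12 s, in which the tool goes at most 41.7 mm and 7.16 degrees, less where a joint would pass 70% of its speed; a pose out of reach is approached as far as the arm can. A call with a gripper value outside its range is refused whole. The fingers move at their own pace and stop on an object; the grip force is fixed at half the most. Time passes only in rows, so rows that repeat a pose let the fingers close, or fill a call up. It gives the time, the measured TCP pose, the force and the opening at its end, in the units of the state.
- env.observe(): the state, without advancing time (a new reading comes with each control period).
- env.snapshot(name): name is "side" or "top"; returns a dict with "image" (480x640x3 uint8, red, green, blue), "camera_matrix" (3x3 intrinsics, pixels), "pose" (4x4, takes a point from camera to world coordinates). Camera axes: x right, y up, looking along -z (the intrinsics and any distortion apply to the point x, -y, -z); pixel columns grow to the right and rows downward; lengths in m; the calibration is good to about 2 mm. A picture is of the moment at which its call begins. There is no depth.
- env.hand_in(): hands the job in, once; it reports no verdict.
The state is a dict: "clock": time; "qpos": joint angles; "joint_velocities": joint speeds; "effort": joint torques, N m; "eef_pos": TCP position; "ee_rot": TCP orientation; "wrist_force": force on the tool from outside, world axes, zero at the start; "ft_torque": the same for the moment, N m; "width": finger opening in m.
Only numpy, scipy, OpenCV 4.12 (cv2) and the standard library are available. Lean on these libraries where they do the work, as an engineer would, in place of code of your own. Each camera call takes 0.05 s, during which the arm holds its last target. There are 200 camera calls.

## Task

Load the rack of soft resin ring patterns into the curing box: press down the long bar beside the channel with one fingertip so that the gate stands open and, keeping it held, push the rack by its upright tab with another fingertip until it is fully home in the box. Then let go, so that the gate drops shut behind it. The gate must never touch the rack, nothing is gripped or lifted, and the things standing around stay where they are.

Things in the scene. Friction and masses are not known exactly. Their poses are not given: they have to be found in the camera images.
- curing_box: Low grey box with amber window, and the open channel that leads into it, fixed on a base plate 274 x 90 x 3 mm. Origin: on the bench, in the gate's plane, on the channel's centre line; x runs along the channel into the box, z up; the bar is on the -y side. Box x = 0 to 84 mm, 68 wide, 46 high; two bearing posts, 42 high, at x = -16 and -183, y = -46 mm. Position and yaw vary.
- channel (a point): Point on the channel's floor, on its centre line, 100 mm before the gate. Channel: straight, open above, 40 mm wide inside, floor 3 mm above the bench, sides to 18 mm above the bench, from x = -188 to -5 mm in the box frame.
- home (a point): Point on the floor inside the box, 37 mm past the gate, where the rack's origin lies when the rack is fully home against the box's end (the end stop is at x = 64 mm in the box frame). The mouth is 43 mm wide and 32 mm high.
- gate (a joint): Rocker of the gate, rad: 0 = shut, 0.87 = end stop, fully open. Its shaft runs along the box's x at y = -46, z = 36 mm. Pressing the bar down lifts the gate leaf up out of the channel. The rack passes under it freely from 0.65 rad. A spring shuts the gate when the bar is let go; holding it open takes about 3 to 4 N at the bar.
- bar (a point): Middle of the hold-open bar, on its axis: a round black bar 12 mm thick, parallel to the channel, pressed from above anywhere between its arms (x = -165 to -45 mm in the box frame; ends at -190 and -18). Gate shut: axis 47 mm above the bench, at y = -74 mm. At the end stop: axis 22 mm above the bench, y = -73 mm, so its top is then at 28 mm.
- leaf (a point): Middle of the gate leaf, a 3 mm aluminium plate that stands across the channel just before the mouth and swings up sideways with the rocker. Shut, this point is 26 mm above the bench, and the leaf reaches down to 5 mm above it; a notch 20 mm wide, 10 mm high in its lower edge lets the rack's tongue stay under it. Open, it reaches 95 mm above the bench.
- rack: White rack of eight soft ring patterns, loose in the channel, 0.15 to 0.31 kg. Body 54 mm along x, 36 wide, 19 high over the rings. Origin: middle of the body's underside; x points to the box. A flat tongue, 14 mm wide, 3 thick, runs back to an upright push tab; tongue and tab stay outside the gate. Front edge 27 mm before, rear edge 27 mm behind the origin.
- tab (a point): Middle of the rear face of the rack's upright push tab (steel plate, 26 mm wide across the channel, 4 mm thick, top 43 mm above the channel's floor). The point is 35 mm above the floor and 89 mm behind the rack's origin. Push it along +x of the box. With the rack home this face is 52 mm before the gate.
- loupe: Black watchmaker's loupe, 38 mm across, 32 mm high, standing beside the box. Leave it alone.
- tweezers_fine: Fine tweezers, 129 mm long, lying beside the channel on the side away from the bar. Leave them alone.
- block_small: Small charcoal block, 21 x 27 x 10 mm, beside the box on the side away from the bar. Leave it alone.
- dish_rings: Round brass dish of rings, 50 mm across, 13 mm high, beyond the box. Leave it alone.

How it is judged:
By the outcome, as a careful person would: the job done as asked, in the order asked, and still so for the second after the job is handed in, with the robot touching nothing.
It also fails if it takes over 45 s, if anything falls off the work surface, if the arm or the gripper's body presses on something with over 40 N, if the wrist force passes 120 N, or if a joint passes its speed limit or range.

## Working session

There is one attempt and no reset: what is moved stays moved. The work goes in short steps, Python scripts to look and compute and a shell command to move; the robot and the scene stay as the last step left them, time stands still between calls to the robot, and variables do not carry over. Pictures are saved under pics/ and viewed, about 8 in all and at most 12, crops included, and the job is handed in when it is done.

```bash
ls; mkdir -p pics
python3 - <<'E'
from cell import env
import cv2,numpy as np
o=env.observe();print(o['clock'],o['eef_pos'],o['ee_rot'],o['width'],o['wrist_force'])
for n in("top","side"):
    s=env.snapshot(n);cv2.imwrite(f'pics/{n}0.png',s['image'][:,:,::-1]);np.savez(f'pics/{n}0.npz',**s)
    print(n,s['camera_matrix'],s['pose'],[k for k in s])
E
```

```text
pics
0.0 [0.21441685 0.53285521 0.21362035] [[-9.27630335e-01  3.73498131e-01 -1.05248620e-03]
 [ 3.73499405e-01  9.27629114e-01 -1.55612376e-03]
 [ 3.95107526e-04 -1.83661057e-03 -9.99998235e-01]] 0.09154927128494303 [-0.35349921 -0.62115228  0.02067928]
top [[575.55230069   0.         321.84491499]
 [  0.         575.55230069 236.95954058]
 [  0.           0.           1.        ]] [[ 0.01684382  0.99560437 -0.09213158  0.40508564]
 [-0.99980292  0.01580292 -0.0120159   0.24319626]
 [-0.01050713  0.09231582  0.99567434  0.95834974]
 [ 0.          0.          0.          1.        ]] ['image', 'camera_matrix', 'pose']
side [[623.20652096   0.         318.51457613]
 [  0.         623.20652096 235.85817028]
 [  0.           0.           1.        ]] [[-0.9108386   0.28169668 -0.30169525  0.20241743]
 [-0.41275446 -0.62622343  0.66142118  0.81302509]
 [-0.00260848  0.726974    0.68666003  0.64165516]
 [ 0.          0.          0.          1.        ]] ['image', 'camera_matrix', 'pose']
```

View pics/top0.png

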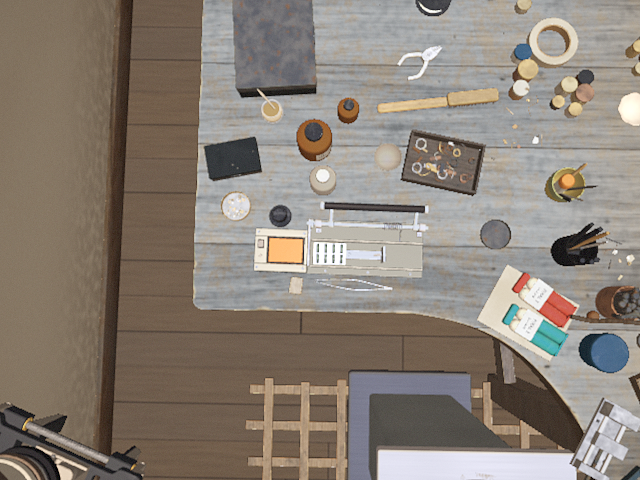

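View pics/side0.png

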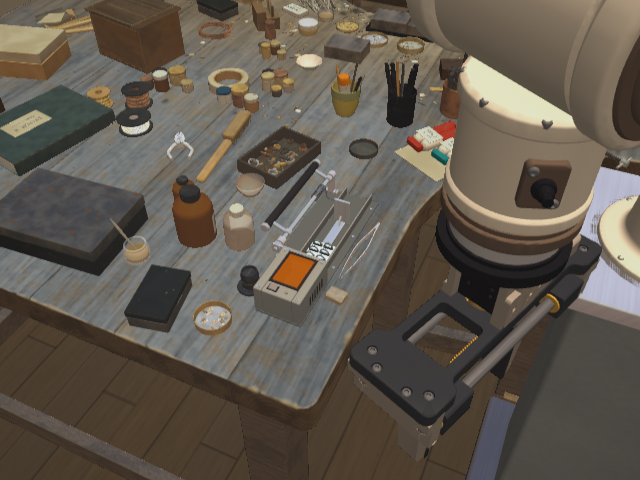

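Top view: the box (amber window ~285,250) points left (world +y). The bar runs (322,206)–(427,210), and the rack tab is near (384,254). Next I'll zoom in for precise points.

Run:
```python
import cv2
a=cv2.imread('pics/top0.png')[190:300,245:435]
cv2.imwrite('pics/topc.png',cv2.resize(a,None,fx=4.2,fy=4.2,interpolation=cv2.INTER_CUBIC))
a=cv2.imread('pics/side0.png')[150:330,220:400]
cv2.imwrite('pics/sidec.png',cv2.resize(a,None,fx=3.3,fy=3.3,interpolation=cv2.INTER_CUBIC))
```

```text
(no output)
```

View pics/topc.png

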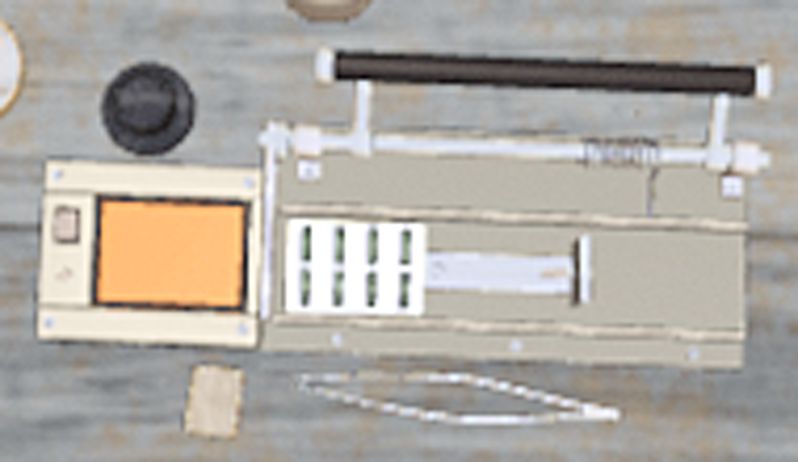

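View pics/sidec.png

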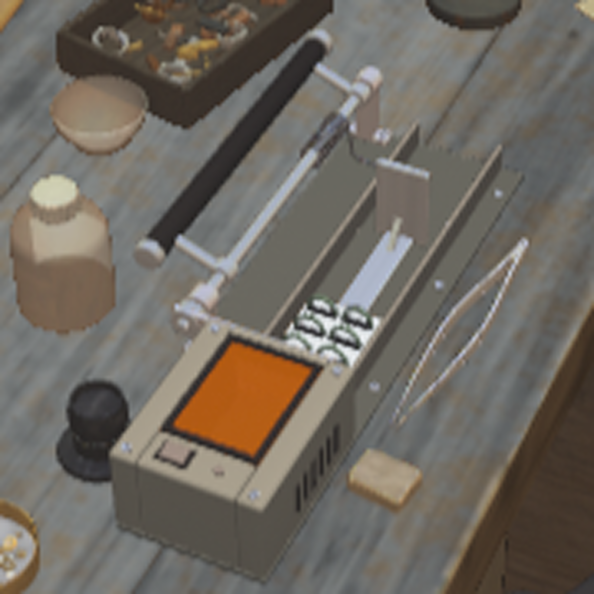

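The crop shows the box-top corners, the bar caps at crop (318,65)/(772,80), and the top rear edge of the tab at about (589,236)–(587,302). The gate is shut.

```bash
cat > h.py <<'E'
import numpy as np
def ray(n,uv,z):
    s=np.load(n); K,T=s['camera_matrix'],s['pose']
    d=np.linalg.inv(K)@[uv[0],uv[1],1]; d=T[:3,:3]@[d[0],-d[1],-d[2]]
    return (T[:3,3]+d*(z-T[2,3])/d[2])[:2]
E
python3 - <<'E'
from h import *
top=lambda u,v,z:ray('pics/top0.npz',(245+(u+.5)/4.2-.5,190+(v+.5)/4.2-.5),z/1000)
# (crop px, height, box xy)
L=[(318,65,47,-18,-74),(772,80,47,-190,-74),(48,160,46,84,-34),(262,168,46,0,-34),(38,338,46,84,34),(258,347,46,0,34),(745,368,3,-188,45)]
P=np.array([top(*l[:3]) for l in L]);B=np.array([l[3:] for l in L])/1000.
Pm,Bm=P.mean(0),B.mean(0);H=(B-Bm).T@(P-Pm);yaw=np.arctan2(H[0,1]-H[1,0],H[0,0]+H[1,1])
R=np.array([[np.cos(yaw),-np.sin(yaw)],[np.sin(yaw),np.cos(yaw)]]);t=Pm-R@Bm
print('yaw',np.degrees(yaw),'t',t);print(np.round(1000*((P-t)@R-B),1))
print('tab',[np.round(1000*(R.T@(top(*p)-t)),1) for p in((590,236,46),(588,302,46))])
sd=lambda u,v,z:ray('pics/side0.npz',(220+(u+.5)/3.3-.5,150+(v+.5)/3.3-.5),z/1000)
print('side tab',[np.round(1000*(R.T@(sd(*p)-t)),1) for p in((377,159,46),(430,173,46))])
print('side bar',[np.round(1000*(R.T@(sd(*p)-t)),1) for p in((149,252,47),(321,42,47))])
print('side box',[np.round(1000*(R.T@(sd(*p)-t)),1) for p in((115,447,46),(258,510,46),(205,325,46),(352,370,46))])
from cell import env
o=env.observe();tool=o['ee_rot'];p=o['eef_pos']
np.savez('box.npz',R=R,t=t,yaw=yaw)
g=t+R@[-.135,-.037]
print('goal',g,np.hypot(*g),'tool delta',tool.T@np.array([*(g-p[:2]),0]), 'tool y angle',np.degrees(np.arctan2(tool[1,1],tool[0,1])),'box y angle',np.degrees(yaw)+90,o['qpos'])
E
```

```text
yaw 89.9395613256827 t [0.46800169 0.27655306]
[[-1.   1.5]
 [-1.5  4.4]
 [-1.  -0.6]
 [ 1.6  1.1]
 [ 0.8 -0.9]
 [ 1.7  1. ]
 [-0.6 -6.4]]
tab [array([-123. ,   -9.1]), array([-122.4,   15.9])]
side tab [array([-121.7,   -9.4]), array([-122.5,   16.1])]
side bar [array([-23.6, -73.3]), array([-190. ,  -68.3])]
side box [array([ 80.4, -33. ]), array([86.3, 31.7]), array([  5.5, -31.8]), array([ 4.2, 34.1])]
goal [0.50485926 0.14151411] 0.5243177609759755 tool delta [-4.15559268e-01 -2.54609280e-01  2.78355403e-04] tool y angle 68.0694630279034 box y angle 179.9395613256827 [ 9.77916057e-01  1.59006903e-01  1.59807526e+00 -2.95864894e-06
  1.38621697e+00 -2.10119353e-01]
```

Run:
```python
from h import *
top=lambda u,v,z:ray('pics/top0.npz',(245+(u+.5)/4.2-.5,190+(v+.5)/4.2-.5),z/1000)
sd=lambda u,v,z:ray('pics/side0.npz',(220+(u+.5)/3.3-.5,150+(v+.5)/3.3-.5),z/1000)
L=[(318,65,47,-18,-74),(772,80,47,-190,-74),(48,160,46,84,-34),(262,168,46,0,-34),(38,338,46,84,34),(258,347,46,0,34)]
M=[(149,252,47,-18,-74),(321,42,47,-190,-74),(115,447,46,84,-34),(258,510,46,84,34)]
P=np.array([top(*l[:3]) for l in L]+[sd(*l[:3]) for l in M]);B=np.array([l[3:] for l in L+M])/1000.
Pm,Bm=P.mean(0),B.mean(0);H=(B-Bm).T@(P-Pm);yaw=np.arctan2(H[0,1]-H[1,0],H[0,0]+H[1,1])
R=np.array([[np.cos(yaw),-np.sin(yaw)],[np.sin(yaw),np.cos(yaw)]]);t=Pm-R@Bm
print('yaw',np.degrees(yaw),'t',t);print(np.round(1000*((P-t)@R-B),1))
for c,p in((top,(590,236,46)),(top,(588,302,46)),(sd,(377,159,46)),(sd,(430,173,46))):print('tab',np.round(1000*(R.T@(c(*p)-t)),1))
# channel side tops z=18 from top view
for p in((285,210,18),(745,227,18),(285,322,18),(745,337,18)):print('ch',np.round(1000*(R.T@(top(*p)-t)),1))
for p in((745,368,3),(262,349,3)):print('plate',np.round(1000*(R.T@(top(*p)-t)),1))
from cell import env
o=env.observe();T=o['ee_rot'];p=o['eef_pos']
np.savez('box.npz',R=R,t=t,yaw=yaw)
g=t+R@[-.136,-.037]
print('goal',g,'tool delta',T.T@np.array([*(g-p[:2]),0]))
```

```text
yaw 88.61514628600631 t [0.46704948 0.27661534]
[[ 0.6  0.1]
 [ 0.2 -1. ]
 [-0.3  0.4]
 [ 2.3  0.2]
 [-0.   0.1]
 [ 0.8  0.1]
 [-3.9 -0.8]
 [ 1.6  0.4]
 [-2.9  1.9]
 [ 1.5 -1.3]]
tab [-122.8  -12.9]
tab [-122.8   12.1]
tab [-121.5  -13.2]
tab [-122.9   12.3]
ch [ -6.3 -20.6]
ch [-185.7  -21.1]
ch [-8.1 23.1]
ch [-186.7   21.7]
plate [-189.5   33.2]
plate [ 0.9 33.5]
goal [0.50075184 0.13976085] tool delta [-4.12403887e-01 -2.57769710e-01  2.84746053e-04]
```

Clean fit: residuals are about 1–2 mm from the top view and up to 4 mm from the side. Yaw is 88.6°, the tab rear face is at x≈-122.5 mm, so the push is about 70 mm. Moving over now, jaws along the box's y, opening about 56 mm.

```bash
python3 -m pendant '[0,0,7,-0.034,-0.021,0,0.39,0,0,14,-0.068,-0.043,0,0.39,0,0,21,-0.102,-0.064,0,0.39,0,0,28,-0.136,-0.086,0,0.39,0,0,35,-0.17,-0.107,0,0.39]'
cat > rel.py <<'E'
import sys
from h import *
from cell import env
from scipy.spatial.transform import Rotation as Ro
b=np.load('box.npz');R,t,yaw=b['R'],b['t'],float(b['yaw'])
gx,gy,gz=[float(a)/1000 for a in sys.argv[1:4]]
o=env.observe();T=o['ee_rot'];p=o['eef_pos']
a=yaw-np.pi/2 # tool y -> -box y
y=-np.array([np.cos(yaw+np.pi/2),np.sin(yaw+np.pi/2),0]);z=np.array([0,0,-1.]);G=np.c_[np.cross(y,z),y,z]
print('t',o['clock'],'box xyz mm',np.round(1000*np.r_[R.T@(p[:2]-t),p[2]],1),'F',np.round(o['wrist_force'],1),'w',round(o['width'],4))
print('turn',np.round(np.degrees(Ro.from_matrix(T.T@G).as_rotvec()),2),'shift',np.round(T.T@(np.r_[t+R@[gx,gy],gz]-p),4))
E
python3 rel.py -137 -37 110
```

```text
clock: 0.52
eef_pos: [0.3328, 0.3688, 0.2141]
ee_rot: [[-0.541, 0.841, -0.001], [0.841, 0.541, -0.0], [-0.0, -0.001, -1.0]]
wrist_force: [0.8, -0.1, 0.6]
width: 0.0605
t 0.5167 box xyz mm [ 88.9 136.4 214.1] F [ 0.8 -0.1  0.6] w 0.0605
turn [-4.000e-02  2.000e-02  3.414e+01] shift [-0.2843  0.0168  0.1042]
```

```bash
python3 -m pendant '[0,0,7,-0.04,0.002,0,0.39,0,0,14,-0.08,0.005,0,0.39,0,0,21,-0.12,0.007,0,0.39,0,0,28,-0.16,0.01,0,0.39,0,0,34.1,-0.2,0.012,0,0.39]'
python3 rel.py -139 -37 110
```

```text
clock: 0.93
eef_pos: [0.4523, 0.2077, 0.2143]
ee_rot: [[0.024, 1.0, -0.0], [1.0, -0.024, 0.0], [0.0, -0.0, -1.0]]
wrist_force: [-0.1, 1.0, 0.7]
width: 0.0558
t 0.9333 box xyz mm [-69.2  13.1 214.3] F [-0.1  1.   0.7] w 0.0558
turn [-0.02 -0.    0.01] shift [-0.0698  0.0501  0.1043]
```

```bash
python3 -m pendant '[0,0,0,-0.03,0.022,0,0.39,0,0,0,-0.06,0.043,0,0.39,0,0,0,-0.07,0.05,0.03,0.39,0,0,0,-0.07,0.05,0.07,0.39,0,0,0,-0.07,0.05,0.105,0.39]'
python3 -m pendant '[0,0,0,0,0,0.015,0.39,0,0,0,0,0,0.03,0.39,0,0,0,0,0,0.036,0.39,0,0,0,0,0,0.036,0.39,0,0,0,0,0,0.036,0.39]' >/dev/null
python3 rel.py -139 -37 70
python3 - <<'E'
from cell import env
import cv2,numpy as np
s=env.snapshot("side");np.savez('pics/side1.npz',**s)
cv2.imwrite('pics/side1.png',cv2.resize(s['image'][100:320,190:430,::-1],None,fx=2.7,fy=2.7,interpolation=cv2.INTER_CUBIC))
E
```

```text
clock: 1.35
eef_pos: [0.501, 0.1375, 0.1082]
ee_rot: [[0.02, 1.0, 0.001], [1.0, -0.02, 0.0], [0.0, 0.001, -1.0]]
wrist_force: [-0.6, -0.4, -1.4]
width: 0.056
t 1.7667 box xyz mm [-137.1  -36.9   74. ] F [0.4 0.4 0.8] w 0.0564
turn [ 0.01 -0.    0.36] shift [-0.0019  0.0001  0.004 ]
```

View pics/side1.png

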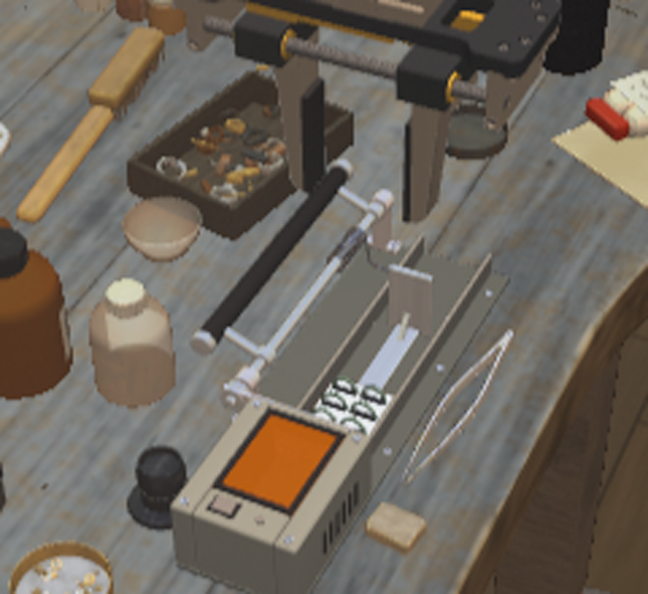

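The fingertips are at crop (308,187) on the left and (415,218) on the right. I'll cast them onto z=74 mm to check finger offsets and thickness.

Run:
```python
from h import *
b=np.load('box.npz');R,t=b['R'],b['t']
for u,v in((292,181),(306,190),(324,188),(403,219),(412,221),(430,212)):
  print((u,v),np.round(1000*(R.T@(ray('pics/side1.npz',(190+(u+.5)/2.7-.5,100+(v+.5)/2.7-.5),.074)-t)),1))
```

```text
(292, 181) [-133.6  -78.9]
(306, 190) [-129.6  -68.1]
(324, 188) [-135.6  -59.9]
(403, 219) [-129.3   -9.1]
(412, 221) [-129.9   -4. ]
(430, 212) [-141.3    1.7]
```

```bash
python3 -m pendant '[0,0,0.36,-0.002,0,0.01,0.35,0,0,0.36,-0.002,0,0.018,0.35,0,0,0.36,-0.002,0,0.026,0.35,0,0,0.36,-0.002,0,0.034,0.35,0,0,0.36,-0.002,0,0.041,0.35]'
python3 rel.py -139 -37 29
python3 -m pendant '[0,0,0,0,0,0.002,0.35,0,0,0,0,0,0.003,0.35,0,0,0,0,0,0.003,0.35,0,0,0,0,0,0.003,0.35,0,0,0,0,0,0.003,0.35]'
python3 rel.py -139 -37 29
python3 - <<'E'
from cell import env
import cv2,numpy as np
s=env.snapshot("side");np.savez('pics/side2.npz',**s)
cv2.imwrite('pics/side2.png',cv2.resize(s['image'][100:320,190:430,::-1],None,fx=2.7,fy=2.7,interpolation=cv2.INTER_CUBIC))
E
```

```text
clock: 2.23
eef_pos: [0.5021, 0.1366, 0.0328]
ee_rot: [[0.024, 1.0, 0.004], [1.0, -0.024, 0.0], [0.0, 0.004, -1.0]]
wrist_force: [2.4, 0.3, 3.6]
width: 0.0595
t 2.2333 box xyz mm [-139.1  -38.4   32.8] F [2.4 0.3 3.6] w 0.0595
turn [ 0.2  -0.01 -0.02] shift [ 0.0001 -0.0014  0.0038]
clock: 2.65
eef_pos: [0.5, 0.1367, 0.0296]
ee_rot: [[0.024, 1.0, -0.001], [1.0, -0.024, -0.0], [-0.0, -0.001, -1.0]]
wrist_force: [1.9, -0.0, 2.7]
width: 0.0599
t 2.65 box xyz mm [-139.1  -36.3   29.6] F [ 1.9 -0.   2.7] w 0.0599
turn [-0.05  0.01 -0.01] shift [0.0001 0.0007 0.0006]
```

View pics/side2.png

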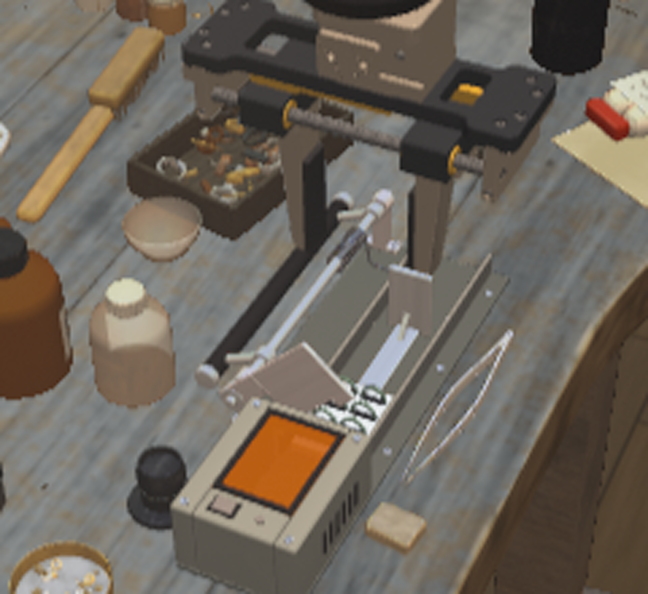

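The gate leaf is up (crop ~(290,375)) and the bar is down, with the second finger behind the tab. From the bar height the gate is at about 0.8 rad. Pushing, holding the height.

```bash
python3 -m pendant '[0,0,0,0.004,0,0.001,0.35,0,0,0,0.008,0,0.001,0.35,0,0,0,0.014,0,0.001,0.35,0,0,0,0.021,0,0.001,0.35,0,0,0,0.028,0,0.001,0.35]'
python3 rel.py -70 -37 29
python3 -m pendant '[0,0,0,0.007,0,0,0.35,0,0,0,0.014,0,0,0.35,0,0,0,0.021,0,0,0.35,0,0,0,0.028,0,0,0.35,0,0,0,0.035,0,0,0.35]'
python3 rel.py -62 -37 29;  python3 - <<'E'
from cell import env
import cv2,numpy as np
s=env.snapshot("side");np.savez('pics/side3.npz',**s)
cv2.imwrite('pics/side3.png',cv2.resize(s['image'][100:320,190:430,::-1],None,fx=2.7,fy=2.7,interpolation=cv2.INTER_CUBIC))
E
```

```text
clock: 3.12
eef_pos: [0.5009, 0.1651, 0.0285]
ee_rot: [[0.024, 1.0, -0.0], [1.0, -0.024, -0.0], [-0.0, -0.0, -1.0]]
wrist_force: [-0.4, -4.3, 2.2]
width: 0.0595
t 3.1167 box xyz mm [-110.6  -36.5   28.5] F [-0.4 -4.3  2.2] w 0.0595
turn [-0.03  0.02 -0.  ] shift [ 0.0406  0.0005 -0.0005]
clock: 3.53
eef_pos: [0.5018, 0.2004, 0.0285]
ee_rot: [[0.024, 1.0, -0.0], [1.0, -0.024, -0.0], [-0.0, -0.0, -1.0]]
wrist_force: [-0.5, -3.8, 3.0]
width: 0.0598
t 3.5333 box xyz mm [-75.4 -36.6  28.5] F [-0.5 -3.8  3. ] w 0.0598
turn [-0.02  0.01  0.01] shift [ 0.0134  0.0004 -0.0005]
```

View pics/side3.png

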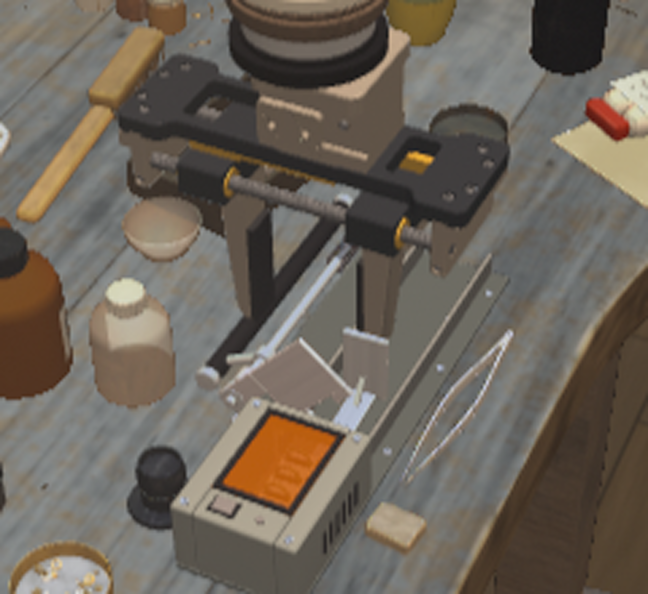

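The rack is now in the box (rings visible through the window) with the tab against the finger at crop ~(365,335). Advancing slowly to the end stop.

```bash
python3 -m pendant '[0,0,0,0.0025,0,0,0.35,0,0,0,0.005,0,0,0.35,0,0,0,0.007,0,0,0.35,0,0,0,0.009,0,0,0.35,0,0,0,0.011,0,0,0.35]'
python3 rel.py -62 -37 29
python3 -m pendant '[0,0,0,0.001,0,0,0.35,0,0,0,0.002,0,0,0.35,0,0,0,0.003,0,0,0.35,0,0,0,0.003,0,0,0.35,0,0,0,0.003,0,0,0.35]'
python3 rel.py -62 -37 29
```

```text
clock: 4.0
eef_pos: [0.5022, 0.2106, 0.0286]
ee_rot: [[0.025, 1.0, -0.0], [1.0, -0.025, -0.0], [-0.0, -0.0, -1.0]]
wrist_force: [1.2, -4.6, 3.1]
width: 0.0593
t 4.0 box xyz mm [-65.2 -36.8  28.6] F [ 1.2 -4.6  3.1] w 0.0593
turn [-0.    0.01 -0.02] shift [ 0.0032  0.0002 -0.0004]
clock: 4.42
eef_pos: [0.5023, 0.2138, 0.0286]
ee_rot: [[0.024, 1.0, 0.0], [1.0, -0.024, 0.0], [0.0, 0.0, -1.0]]
wrist_force: [-1.0, -4.0, 3.8]
width: 0.0599
t 4.4167 box xyz mm [-62.  -36.8  28.6] F [-1.  -4.   3.8] w 0.0599
turn [ 0.01 -0.02 -0.01] shift [-0.      0.0002 -0.0004]
```

No end-stop force yet; keep going in 1 mm steps.

```bash
python3 -m pendant '[0,0,0,0.001,0,0,0.35,0,0,0,0.001,0,0,0.35,0,0,0,0.002,0,0,0.35,0,0,0,0.002,0,0,0.35,0,0,0,0.002,0,0,0.35]'|grep -E 'pos|force'
python3 -m pendant '[0,0,0,0.001,0,0,0.35,0,0,0,0.001,0,0,0.35,0,0,0,0.002,0,0,0.35,0,0,0,0.002,0,0,0.35,0,0,0,0.002,0,0,0.35]'|grep -E 'pos|force'
```

```text
eef_pos: [0.5023, 0.215, 0.0286]
wrist_force: [-0.2, -6.5, 4.5]
eef_pos: [0.5023, 0.2153, 0.0286]
wrist_force: [-0.0, -14.0, 6.3]
```

Contact with the end stop: force jumped from 4 to 14 N and the TCP stopped at box x≈-60.5, so the tab face is at about -51. Back off from the tab with the bar still held, look, then lift gently.

```bash
python3 -m pendant '[0,0,0,-0.002,0,0,0.35,0,0,0,-0.005,0,0,0.35,0,0,0,-0.009,0,0,0.35,0,0,0,-0.012,0,0,0.35,0,0,0,-0.012,0,0,0.35]'|grep -E 'pos|force'
python3 - <<'E'
from cell import env
import cv2,numpy as np
s=env.snapshot("side");np.savez('pics/side4.npz',**s)
cv2.imwrite('pics/side4.png',cv2.resize(s['image'][190:270,260:360,::-1],None,fx=6,fy=6,interpolation=cv2.INTER_CUBIC))
E
```

```text
eef_pos: [0.5021, 0.2059, 0.0287]
wrist_force: [0.6, 1.7, 3.4]
```

View pics/side4.png

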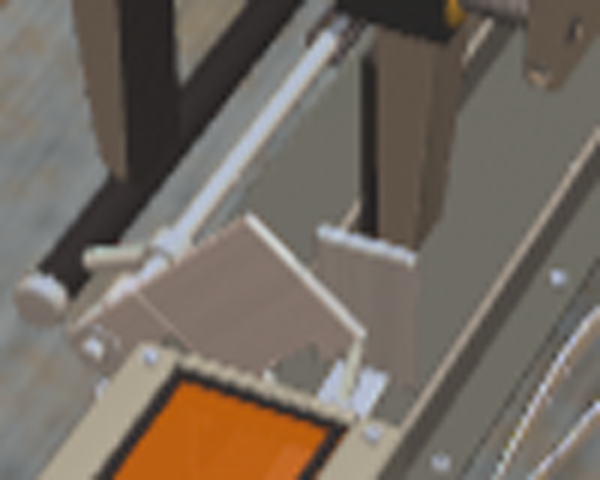

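The tab's rear top edge is at crop (319,228)–(416,256), clear of the finger. The gate is still up. Check its x position, then lift.

```bash
python3 - <<'E'
from h import *
b=np.load('box.npz');R,t=b['R'],b['t']
for u,v in((319,227),(416,256)):
  print(np.round(1000*(R.T@(ray('pics/side4.npz',(260+(u+.5)/6-.5,190+(v+.5)/6-.5),.046)-t)),1))
E
python3 -m pendant '[0,0,0,0,0,-0.005,0.35,0,0,0,0,0,-0.01,0.35,0,0,0,0,0,-0.016,0.35,0,0,0,0,0,-0.022,0.35,0,0,0,0,0,-0.028,0.35]'|grep -E 'pos|force'
python3 -m pendant '[0,0,0,0,0,-0.02,0.35,0,0,0,0,0,-0.05,0.35,0,0,0,0,0,-0.08,0.35,0,0,0,0,0,-0.11,0.35,0,0,0,0,0,-0.14,0.35]'|grep -E 'pos|force'
python3 -m pendant '[0,0,0,-0.04,0,0,0.35,0,0,0,-0.08,0,0,0.35,0,0,0,-0.12,0,0,0.35,0,0,0,-0.15,0,0,0.35,0,0,0,-0.15,0,0,0.35]'|grep -E 'clock|pos|force'
python3 - <<'E'
from cell import env
import cv2,numpy as np
s=env.snapshot("side");np.savez('pics/side5.npz',**s)
cv2.imwrite('pics/side5.png',cv2.resize(s['image'][150:330,220:400,::-1],None,fx=3.3,fy=3.3,interpolation=cv2.INTER_CUBIC))
E
```

```text
[-49.5 -12.9]
[-50.3  12. ]
eef_pos: [0.5019, 0.2056, 0.0571]
wrist_force: [0.2, -0.3, -0.4]
eef_pos: [0.5017, 0.2056, 0.1984]
wrist_force: [0.3, -0.2, 0.7]
clock: 6.97
eef_pos: [0.4984, 0.0512, 0.1972]
wrist_force: [-0.1, -1.1, -0.4]
```

View pics/side5.png

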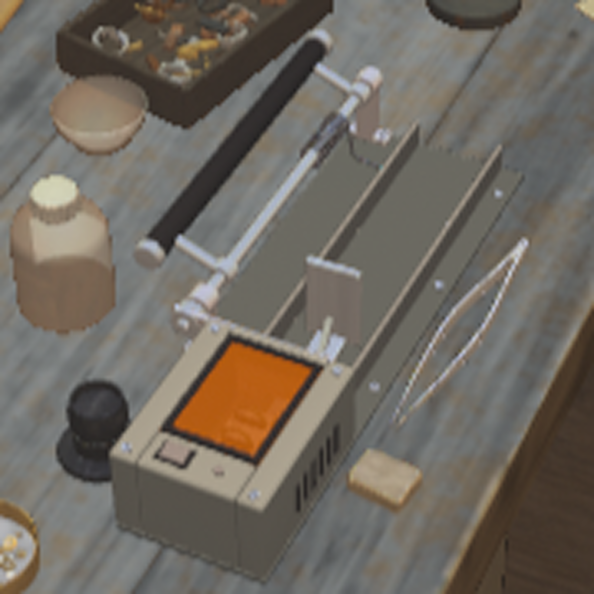

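The gate is shut again: the bar is back at crop (149,252)–(321,42), the same pixels as at the start. The rack is home with the tab at (308–360,265), and the loupe, tweezers, and block haven't moved. Handing in.

```bash
python3 -c "
from cell import env
print(env.hand_in())"
```

```text
the job is handed in; nothing more can be done
None
```

The rack is home in the curing box and the gate has dropped shut behind it. I handed the job in at about 7 s on the robot's clock.

**What I did:** With the jaws about 60 mm apart, one fingertip pressed the bar down. The bar's height put the gate at about 0.8 rad or more, close to its end stop. The other fingertip pushed the tab about 72 mm until the push force rose from 4 to 14 N and the tool stopped. I then backed off the tab with the bar still held, raised the hand gently to let the gate close, and moved clear.

**Last checks:**
- **Rack:** its tab face measured about 50 mm before the gate, against 52 mm nominal. That is within the 2 mm calibration, and the end-stop force agrees.
- **Gate:** the bar is back at the same picture position as at the start, so the gate is shut.
- **Surroundings:** the loupe, tweezers and block look unmoved. Only the edge of the brass dish showed in the last crop.
- **Robot:** it touches nothing, and the wrist force is about 0.

No check failed. The gate clearing the rack was judged from pictures and bar height, not measured directly.

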